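# Uncover the shaft holder and put the long shaft away

### The job

Lift the belt pulley off the top of the square upright holder and set it down flat in the shallow metal tray, without dropping it. Then take the longer of the two steel shafts out of the wooden block and stand it end-down in the square holder, all the way to the bottom. Leave the short shaft in the block and do not shove or knock over the tin, gear or jar.

Things in the scene. Friction and masses are not known exactly. Their poses are not given: they have to be found in the camera images.
- holder: Fixed grey sheet-metal holder: a square upright tube, closed below and open on top, 44 x 44 mm outside, 36 x 36 mm inside (walls 4 mm), 125 mm high, on a 100 x 100 x 4 mm foot plate bolted to the table. Origin: centre of its underside on the table; z up, x and y square to its walls. Inner floor 4 mm above the origin.
- pulley: Loose dark steel V-belt pulley, about 0.7 kg, lying flat over the holder's mouth at the start. Disc 130 mm in diameter and 26 mm thick, with a round solid hub on top, 40 mm in diameter, from 26 to 56 mm above the underside: grip it by the hub. Origin: centre of its underside; z up through the hub.
- tray: Fixed empty shallow square aluminium tray, 200 x 200 mm outside, walls 4 mm, rim 22 mm above the table, floor 4 mm thick. Origin: centre of its underside on the table; z up, x and y square to its walls.
- block: Fixed wooden block 70 x 130 x 45 mm with two round blind holes of 20 mm diameter, 35 mm deep, centred 35 mm either side of its middle along its y axis; a steel shaft stands loosely in each. Origin: centre of its underside; z up.
- long_shaft: Loose plain round steel shaft, 16 mm in diameter, 170 mm long, about 0.2 kg, standing in one of the block's holes (either one), its lower end 10 mm above the table. Origin: centre of its lower end; z along the shaft to its upper end.
- short_shaft: Loose plain round steel shaft, 16 mm in diameter, only 95 mm long, standing in the block's other hole; it stays there. Origin: centre of its lower end; z along the shaft.
- tin: Loose open round aluminium tin, 58 mm in diameter, 100 mm high, a bystander (not the holder). It and the holder may change places. Origin: centre of its underside; z up.
- gear: Loose small steel gear wheel, 70 mm in diameter, 28 mm high, a bystander lying on the table. Origin: centre of its underside.
- jar: Loose glass jar with a steel lid, 60 mm in diameter, 80 mm high, a bystander. Origin: centre of its underside; z up.
Not all that is in view belongs to the job. What is shaped like the pulley but green or turquoise is not meant.

How it is judged:
On the way:
1. the pulley is set down in the tray, not dropped: it is inside the tray, flat (within 0.15 rad) and its underside within 16 mm of the tray floor while the fingers still touch it (horizontal distance between pulley and tray below 0.05 m and z of pulley in the frame of tray below 0.02 m and angle between pulley's own z axis and vertical below 0.15 rad and contact force between the fingers and pulley above 0.3 N), for 0.1 s.
At the end, for the whole second after the job is handed in: Pulley flat (0.1 rad), hub up, on the tray floor (underside under 10 mm above the table), within 50 mm of the tray centre; long shaft upright (0.35 rad) in the square holder, lower end under 12 mm above the table and within 18 mm of its axis in x and y; both at rest (under 20 mm/s) (horizontal distance between pulley and tray below 0.05 m and z of pulley in the frame of tray below 0.01 m and angle between pulley's own z axis and vertical below 0.1 rad and linear speed of each of pulley, long_shaft below 0.02 m/s and x of long_shaft in the frame of holder between -0.018 and 0.018 m and y of long_shaft in the frame of holder between -0.018 and 0.018 m and z of long_shaft in the frame of holder below 0.012 m and angle between long_shaft's own z axis and vertical below 0.35 rad); the robot touches nothing.
It fails at once if the short shaft is taken out of the block (its lower end moves more than 30 mm) (distance of short_shaft from where it was at the start of the episode above 0.03 m).
It fails at once if the tin, gear or jar is shoved more than 40 mm (distance of any of tin, gear, jar from where it was at the start of the episode above 0.04 m).
It fails at once if the tin or jar is knocked over (tilted more than 0.6 rad) (angle between any of tin, jar's own z axis and vertical above 0.6 rad).
It also fails if it takes over 58 s, if anything falls off the work surface, if the arm or the gripper's body presses on something with over 40 N, if the wrist force passes 120 N, or if a joint passes its speed limit or range.

### The arm

A 6-joint arm with a two-finger parallel gripper is mounted at the origin on the work surface. World frame = base frame: x ahead of the robot, y to its left, z up, the work surface at z = 0. Lengths are in m, angles in rad, forces in N, time in s.
With the tool pointing down it reaches from about 0.425 to 0.95 m from the base axis. Payload 3.5 kg.
Tool frame: the origin (TCP) lies at the very end of the fingers, on their centre line; the grasp point (between the pads) lies 19 mm behind it (ctrl.pinch_z is the distance from the TCP to the grasp point, in m); z points along the fingers, y is the line along which they close (so a half turn about z gives the same grasp; the last joint's range is limited). The gripper opens to 85 mm and grips with 20 to 120 N. Pads are 22 mm wide; open, the fingers measure 114 mm over their backs; the gripper's body (76 mm by 85 mm) begins 54 mm behind the grasp point. The pads swing forward as they close: fully open they stand 13 mm farther back than shut.
Start: joints at [1.019, 0.286, 1.577, -0, 1.279, -0.15], TCP at [0.264, 0.621, 0.2] pointing down, gripper open.
Joint ranges: [-2.77, 2.77], [-0.9, 2.22], [0.21, 2.48], [-1.53, 4.67], [0.24, 2.81], [-2.84, 2.84]. Speed limits (rad/s): [2.79, 2.79, 3.14, 3.14, 3.14, 3.14].

### API

Orientations are given as a unit quaternion [x, y, z, w].
In Python, from plant import ctrl gives the robot as it stands. The module is installed in compiled form; this text tells all that it offers.
- The arm moves only by the shell command python3 -m crank 'ROWS' [OPENING] [FORCE]. ROWS is JSON, a list of rows, each a list of 6 numbers: the shift along the tool's x, y, z in cm, then the turn, a rotation vector about the tool's x, y, z in rad. In form: [[tx, ty, tz, rx, ry, rz], ...]. A call has 1 to 10 rows; each row is the pose to reach, as a shift and turn from the pose commanded when the call began, along the tool's axes at that moment; what a row does not reach only later rows make up. A row lasts 1/10 s, in which the tool goes at most 50 mm and 8.59 degrees, less where a joint would pass 70% of its speed; a pose out of reach is approached as far as the arm can. A call with a gripper value outside its range is refused whole. OPENING is the opening, from 0 (shut) to 1 (fully open), set as the call begins (- or left out, the last holds). The fingers move at their own pace and stop on an object; FORCE is the grip in N (left out, the last holds). Time passes only in rows, so rows that repeat a pose let the fingers close. It gives the time, the measured TCP pose, the force, the opening and the grip force at its end, in the units of the state.
- ctrl.get_state(): the state, without advancing time (a new reading comes with each control period).
- ctrl.read_camera(name): name is "side" or "top" or "wrist"; returns (picture, depth): 400x640x3 uint8, blue, green, red; 400x640 float32, m along the optical axis (not along the pixel's ray), 0 where there is no reading.
- ctrl.camera_info(name): a dict with "K" (3x3 intrinsics, pixels), "origin" and "orientation" of the camera in the world. Camera axes: x right, y down, z forward; pixel columns grow to the right and rows downward; lengths in m; the calibration is good to about 2 mm. The wrist camera is an equidistant fisheye: a pixel r from the principal point sees the ray r / f radians off the axis. A picture is of the moment at which its call begins: read the wrist's pose just before it. camera_info takes no time and is no camera call; for the wrist camera it gives the pose at the moment of the call.
- ctrl.sign_off(): hands the job in; it is judged then, once.
The state is a dict: "time": time; "qpos": joint angles; "dq": joint speeds; "joint_efforts": joint torques, N m; "eef_pos": TCP position; "tcp_rot": TCP orientation; "contact_force": force on the tool from outside, world axes, zero at the start; "wrist_torque": the same for the moment, N m; "opening": opening from 0.0 (shut) to 1.0 (fully open); "finger_force": force on a finger pad.
Only numpy, scipy, OpenCV 4.12 (cv2) and the standard library are available. Lean on these libraries where they do the work, as an engineer would, in place of code of your own. Each camera call takes 0.05 s, during which the arm holds its last target. There are 200 camera calls.

## Working session

There is one attempt and no reset: what is moved stays moved. The work goes in short steps, Python scripts to look and compute and a shell command to move; the robot and the scene stay as the last step left them, time stands still between calls to the robot, and variables do not carry over. Pictures are saved under pics/ and viewed, at most 10 in all, crops included, and the job is handed in when it is done.

```bash
mkdir -p pics
cat > h.py <<'E'
import numpy as np, cv2
from scipy.spatial.transform import Rotation as R
from plant import ctrl
def snap(n):
    i=ctrl.camera_info(n); p,d=ctrl.read_camera(n); return p,d,i
def world(d,i):
    K=np.array(i["K"]); v,u=np.indices(d.shape)
    P=np.stack([(u-K[0,2])/K[0,0]*d,(v-K[1,2])/K[1,1]*d,d],-1)
    o=np.array(i["orientation"]); M=R.from_quat(o).as_matrix() if o.size==4 else o.reshape(3,3)
    W=P@M.T+np.array(i["origin"]); W[d<=0]=np.nan; return W
def goal(pos,ydir):
    """tool-down target at pos (TCP), closing line ydir angle; prints cm/rad row in the tool axes"""
    s=ctrl.get_state(); T=R.from_quat(s["tcp_rot"])
    best=None
    for a in (ydir,ydir+np.pi):
        y=np.array([np.cos(a),np.sin(a),0]);z=np.array([0,0,-1.]);x=np.cross(y,z)
        r=(T.inv()*R.from_matrix(np.stack([x,y,z],1))).as_rotvec()
        if best is None or np.linalg.norm(r)<np.linalg.norm(best): best=r
    t=T.inv().apply(np.array(pos)-s["eef_pos"])*100
    print("row",np.round(t,2),np.round(best,3))
E
python3 - <<'E'
from h import *
for n in("top","side"):
    p,d,i=snap(n); cv2.imwrite(f"pics/{n}0.png",p); np.savez(f"{n}0.npz",p=p,W=world(d,i)); print(n,i["origin"],np.round(i["orientation"],3))
s=ctrl.get_state(); print(s["eef_pos"],s["tcp_rot"],s["time"])
E
```

```text
top [0.34209066 0.00126272 0.95231849] [ 0.714 -0.694  0.066 -0.061]
side [ 0.05709424 -0.79378245  0.78406309] [ 0.868 -0.22   0.105 -0.432]
[0.26362498 0.62068809 0.19907062] [ 1.99553823e-01  9.79886293e-01 -9.96147300e-04 -3.62944900e-04] 0.1
```

View pics/top0.png

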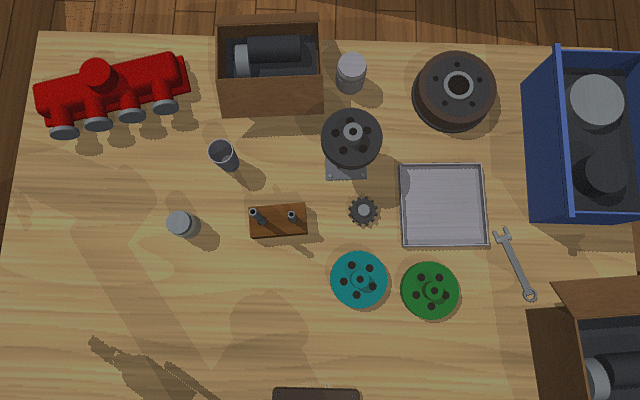

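View pics/side0.png

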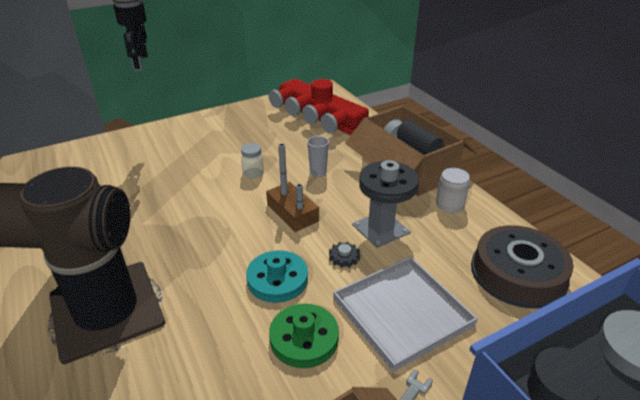

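Top view: the dark pulley on its grey holder is at (352,137), and the tray is at (443,205). The block is at (278,220), with the long shaft top at (253,213) and the short one at (292,215). The tin is at (222,155), the jar at (180,224) and the gear at (363,210).

Pulley candidates: dark (352,137), turquoise (359,280), green (430,290) and the brown drum (455,90). The dark one fits, since it is dark steel with a hub and sits on the square holder's foot plate. Next I'll confirm that with a crop and measure.

Run:
```python
from h import *
t=np.load("top0.npz"); s=np.load("side0.npz")
a=cv2.resize(t["p"][90:245,225:400],None,fx=3,fy=3); b=cv2.resize(s["p"][120:260,240:440],None,fx=2.2,fy=2.2)
h=max(a.shape[0],b.shape[0]); c=np.zeros((h,min(800,a.shape[1]),3),np.uint8); c[:a.shape[0]]=a; 
cv2.imwrite("pics/crop0.png",cv2.resize(c,None,fx=1.2,fy=1.2))
W=np.concatenate([t["W"].reshape(-1,3),s["W"].reshape(-1,3)]); src=np.r_[np.zeros(256000),np.ones(256000)]
def sel(c,r,z0,z1,name,fit=True):
    for k in(0,1):
        m=(np.hypot(W[:,0]-c[0],W[:,1]-c[1])<r)&(W[:,2]>z0)&(W[:,2]<z1)&(src==k)
        P=W[m]
        if len(P)<5: print(name,k,len(P));continue
        (x,y),rr=cv2.minEnclosingCircle(P[:,:2].astype(np.float32)); q=cv2.minAreaRect(P[:,:2].astype(np.float32))
        print(name,k,len(P),"circ",np.round([x,y,rr],4),"rect",np.round(q[0],4),np.round(q[1],4),round(q[2],1),"z",np.round(np.percentile(P[:,2],[2,50,98]),4))
w=t["W"]
for n,(u,v) in dict(pul=(352,133),tray=(443,205),blk=(275,225),ls=(253,211),ss=(291,214),tin=(222,155),jar=(180,224),gear=(363,210),can=(350,70)).items(): print(n,np.round(w[v,u],3))
pc=w[133,352]
sel(pc,.035,.165,.2,"hub"); sel(pc,.09,.135,.158,"disc"); sel(pc,.09,.002,.012,"foot");sel(pc,.06,.02,.115,"tube")
sel(w[205,443],.16,.012,.03,"tray"); sel(w[205,443],.16,-.01,.012,"trayfloor")
b=w[225,275]; sel(b,.08,.038,.05,"block"); sel(b,.1,.145,.2,"longtop"); sel(b,.1,.085,.112,"short"); sel(b,.1,.06,.2,"shafts")
sel(w[155,222],.05,.02,.12,"tin");sel(w[224,180],.05,.02,.12,"jar");sel(w[210,363],.06,.012,.04,"gear")
```

```text
pul [ 0.627 -0.057  0.185]
tray [ 0.518 -0.293  0.004]
blk [0.453 0.104 0.048]
ls [0.462 0.132 0.184]
ss [0.47  0.064 0.105]
tin [0.623 0.243 0.019]
jar [0.445 0.307 0.081]
gear [ 0.496 -0.097  0.031]
can [ 0.816 -0.058  0.089]
hub 0 333 circ [ 0.631  -0.0583  0.0199] rect [ 0.6311 -0.0582] [0.0383 0.0383] 77.7 z [0.1668 0.1819 0.1848]
hub 1 259 circ [ 0.6285 -0.0606  0.0221] rect [ 0.6279 -0.0612] [0.0399 0.0391] 68.5 z [0.1656 0.1807 0.1835]
disc 0 2577 circ [ 0.632  -0.0579  0.0655] rect [ 0.631 -0.059] [0.1284 0.1281] 1.6 z [0.147  0.1521 0.1552]
disc 1 1491 circ [ 0.6309 -0.061   0.0685] rect [ 0.6286 -0.059 ] [0.1336 0.1282] 62.3 z [0.1354 0.1515 0.1549]
foot 0 972 circ [ 0.6266 -0.0573  0.09  ] rect [ 0.6056 -0.0539] [0.1794 0.1312] 80.1 z [0.0021 0.0038 0.0087]
foot 1 1010 circ [ 0.6266 -0.0571  0.0899] rect [ 0.6247 -0.0615] [0.1638 0.1733] 59.0 z [0.0021 0.0042 0.0095]
tube 0 1
tube 1 648 circ [ 0.6218 -0.057   0.0316] rect [ 0.6138 -0.0672] [0.037 0.062] 51.7 z [0.0216 0.0564 0.0936]
tray 0 1089 circ [ 0.5092 -0.2935  0.1521] rect [ 0.4906 -0.3118] [0.2613 0.2498] 2.9 z [0
[... 1167 characters left out ...]
[0.4625 0.0975] [0.0184 0.0884] 4.2 z [0.0625 0.1051 0.1807]
tin 0 650 circ [0.6085 0.2277 0.0294] rect [0.6082 0.2272] [0.0566 0.0562] 69.3 z [0.022  0.0731 0.1029]
tin 1 587 circ [0.6073 0.2267 0.0306] rect [0.6064 0.2285] [0.0584 0.0561] 60.8 z [0.0229 0.0748 0.1017]
jar 0 731 circ [0.4497 0.3115 0.0295] rect [0.4491 0.3108] [0.0555 0.057 ] 24.1 z [0.0247 0.0799 0.084 ]
jar 1 573 circ [0.4447 0.3086 0.0316] rect [0.4456 0.3085] [0.058  0.0579] 7.4 z [0.0212 0.0579 0.0824]
gear 0 558 circ [ 0.4981 -0.0983  0.0352] rect [ 0.4985 -0.0988] [0.0674 0.0668] 0.9 z [0.0153 0.0194 0.0307]
gear 1 518 circ [ 0.4961 -0.0996  0.0365] rect [ 0.4947 -0.0999] [0.0701 0.067 ] 57.8 z [0.0129 0.0186 0.0302]
```

View pics/crop0.png

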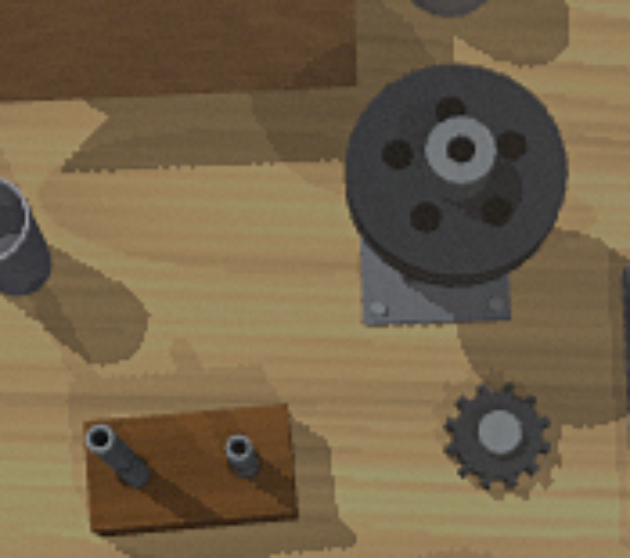

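The crop shows the dark pulley with its solid hub on the square holder's foot plate, at top-view pixel (352,133). That confirms the target. The left shaft in the block, near (253,211), is the long one, with its top at z 0.18.

Run:
```python
from h import *
for n in("top","side"):
    D=np.load(n+"0.npz");W=D["W"];p=D["p"].astype(int)
    hsv=cv2.cvtColor(D["p"],cv2.COLOR_BGR2HSV)
    grey=hsv[...,1]<60
    def lab(mask,c,name):
        m=cv2.morphologyEx(mask.astype(np.uint8),cv2.MORPH_OPEN,np.ones((2,2)))
        _,L=cv2.connectedComponents(m); 
        d=np.nansum((W-np.array(c))**2,-1)+np.where(np.isnan(W[...,0]),9,0)+np.where(m,0,9); k=L[np.unravel_index(d.argmin(),d.shape)]
        P=W[L==k][:,:2].astype(np.float32);q=cv2.minAreaRect(P);print(n,name,len(P),np.round(q[0],4),np.round(q[1],4),round(q[2],1))
    near=lambda c,r:np.hypot(W[...,0]-c[0],W[...,1]-c[1])<r
    lab(grey&(W[...,2]<.03)&near((.518,-.293),.17),(.518,-.293,.004),"tray")
    lab(grey&(W[...,2]<.012)&(W[...,2]>.001)&near((.63,-.058),.085),(.59,-.04,.004),"foot")
    # tube faces
s=ctrl.get_state();M=R.from_quat(s["tcp_rot"]).as_matrix();print("x",M[:,0],"y",M[:,1])
goal((.6305,-.0595,.27),np.arctan2(M[1,1],M[0,1])-1.1)
```

```text
top tray 7206 [ 0.5181 -0.2942] [0.2038 0.21  ] 3.7
top foot 523 [ 0.583  -0.0518] [0.1115 0.0472] 69.0
side tray 9166 [ 0.526  -0.2859] [0.2328 0.1972] 6.5
side foot 755 [ 0.625  -0.0586] [0.1076 0.1008] 2.4
x [-9.20356280e-01  3.91080835e-01  3.13719461e-04] y [ 0.39107939  0.92035456 -0.00209708]
row [-60.36 -48.27  -7.01] [-2.0e-03  1.0e-03  1.1e+00]
```

```bash
python3 -m crank '[[0,0,-5,0,0,0],[0,0,-7,0,0,0],[-60.4,-48.3,-7,0,0,1.1],[-60.4,-48.3,-7,0,0,1.1],[-60.4,-48.3,-7,0,0,1.1],[-60.4,-48.3,-7,0,0,1.1],[-60.4,-48.3,-7,0,0,1.1],[-60.4,-48.3,-7,0,0,1.1],[-60.4,-48.3,-7,0,0,1.1],[-60.4,-48.3,-7,0,0,1.1]]' 1 60
python3 -c "
from h import *
goal((.6305,-.0595,.27),np.radians(4))"
```

```text
time: 1.1
eef_pos: [0.454, 0.2672, 0.2699]
tcp_rot: [0.684, 0.73, -0.0, -0.0]
contact_force: [1.0, 0.7, 0.3]
opening: 1.002
finger_force: 0.0
row [-3.376e+01  1.548e+01 -1.000e-02] [-0.     0.    -0.004]
```

```bash
python3 -m crank '[[-33.8,15.5,0,0,0,0],[-33.8,15.5,0,0,0,0],[-33.8,15.5,0,0,0,0],[-33.8,15.5,0,0,0,0],[-33.8,15.5,0,0,0,0],[-33.8,15.5,0,0,0,0],[-33.8,15.5,0,0,0,0],[-33.8,15.5,0,0,0,0],[-33.8,15.5,0,0,0,0],[-33.8,15.5,0,0,0,0]]'
python3 -c "
from h import *
p,d,i=snap('wrist'); cv2.imwrite('pics/w1.png',p);print(i['K'],i['origin'])
goal((.6305,-.0595,.155),np.radians(4))"
```

```text
time: 2.1
eef_pos: [0.6312, -0.0568, 0.2696]
tcp_rot: [0.682, 0.731, -0.0, -0.001]
contact_force: [0.0, -0.3, 0.2]
opening: 1.001
finger_force: 0.0
[[309.70691629   0.         318.82651283]
 [  0.         309.70691629 200.41616566]
 [  0.           0.           1.        ]] [0.6267491  0.02663484 0.44426177]
row [-0.35 -0.08 11.5 ] [-0.001 -0.001  0.   ]
```

View pics/w1.png

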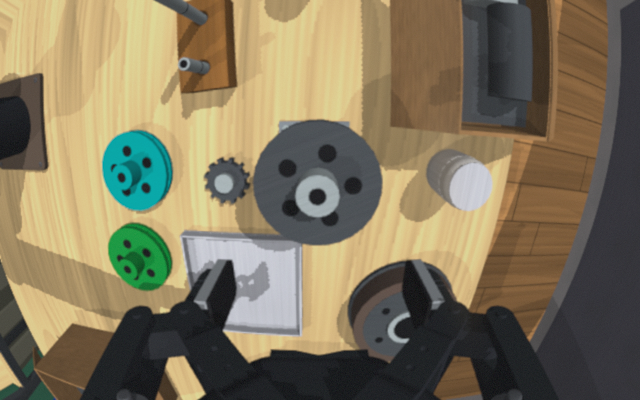

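The wrist view shows the hub at (318,196), centred between the fingertips at about (225,270) and (415,270). Descending.

```bash
python3 -m crank '[[-0.3,0,3,0,0,0],[-0.3,0,6,0,0,0],[-0.3,0,8,0,0,0],[-0.3,0,9.5,0,0,0],[-0.3,0,10.5,0,0,0],[-0.3,0,11.2,0,0,0],[-0.3,0,11.4,0,0,0],[-0.3,0,11.4,0,0,0]]'
python3 -m crank '[[0,0,0,0,0,0],[0,0,0,0,0,0],[0,0,0,0,0,0],[0,0,0,0,0,0],[0,0,0,0,0,0],[0,0,0,0,0,0]]' 0 80
```

```text
time: 2.95
eef_pos: [0.6323, -0.0603, 0.1569]
tcp_rot: [0.682, 0.731, 0.0, 0.0]
contact_force: [-0.8, -0.2, -0.2]
opening: 1.006
finger_force: 0.0
time: 3.55
eef_pos: [0.6319, -0.0604, 0.1564]
tcp_rot: [0.682, 0.731, 0.0, 0.0]
contact_force: [-0.2, 0.3, -0.2]
opening: 0.003
finger_force: 0.0
```

The fingers shut fully, so the grip missed. I'll look before doing anything else.

Run:
```python
from h import *
p,d,i=snap('wrist'); q,d2,i2=snap('side')
W=world(d2,i2); np.savez("side1.npz",p=q,W=W)
cv2.imwrite('pics/w2.png',np.hstack([cv2.resize(p[100:400,180:460],(400,428)),cv2.resize(q[60:280,300:505],(400,428))]))
```

```text
(no output)
```

View pics/w2.png

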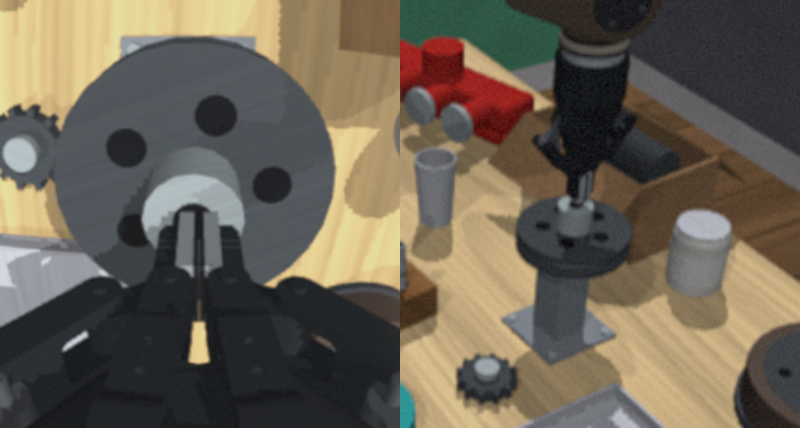

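The fingers are shut at or above the hub top: the tips are near (200,215) in the left half and (580,200) in the right half. I'll measure the real fingertip height from the side depth.

Run:
```python
from h import *
D=np.load("side1.npz");W=D["W"];p=D["p"]
m=(np.hypot(W[...,0]-.631,W[...,1]+.06)<.035)&(W[...,2]>.16)
v,u=np.where(m)
for r in range(v.min(),v.max()+1,2):
    k=v==r
    if k.any():
        P=W[r,u[k]]; print(r,u[k].min(),u[k].max(),"n",k.sum(),np.round(np.median(P,0),4),"x",np.round([P[:,0].min(),P[:,0].max()],3),"y",np.round([P[:,1].min(),P[:,1].max()],3),p[r,int(np.median(u[k]))])
cv2.imwrite("pics/s2.png",cv2.resize(p[130:200,350:430],(800,600),interpolation=cv2.INTER_NEAREST)); 
s=ctrl.get_state();print(s["eef_pos"],s["opening"],s["finger_force"],s["contact_force"],ctrl.pinch_z, s["qpos"])
```

```text
24 396 399 n 2 [ 0.6409 -0.027   0.4749] x [0.638 0.644] y [-0.028 -0.026] [52 61 69]
26 392 405 n 14 [ 0.6358 -0.0341  0.4738] x [0.629 0.654] y [-0.038 -0.026] [57 66 78]
28 392 408 n 17 [ 0.6336 -0.0449  0.4737] x [0.624 0.654] y [-0.051 -0.033] [55 64 73]
30 398 411 n 14 [ 0.6346 -0.0573  0.4734] x [0.625 0.656] y [-0.06 -0.05] [55 64 74]
32 405 413 n 9 [ 0.6346 -0.0701  0.474 ] x [0.628 0.65 ] y [-0.072 -0.064] [57 63 71]
34 411 415 n 5 [ 0.6354 -0.0818  0.4735] x [0.631 0.645] y [-0.082 -0.076] [58 63 74]
36 418 418 n 1 [ 0.6475 -0.0819  0.4678] x [0.648 0.648] y [-0.082 -0.082] [52 56 62]
74 382 382 n 1 [ 0.5978 -0.0493  0.3934] x [0.598 0.598] y [-0.049 -0.049] [45 54 39]
76 382 388 n 7 [ 0.5994 -0.057   0.3914] x [0.597 0.605] y [-0.066 -0.04 ] [27 30 37]
78 382 393 n 10 [ 0.6001 -0.0663  0.3918] x [0.597 0.603] y [-0.078 -0.048] [26 33 35]
80 381 399 n 16 [ 0.6002 -0.0675  0.3878] x [0.596 0.611] y [-0.087 -0.041] [27 23 23]
82 381 415 n 35 [ 0.6096 -0.0855  0.3861] x [0.597 0.646] y [-0.093 -0.046] [36 33 33]
84 382 416 n 31 [ 0.6108 -0.0846  0.3831] x [0.596 0.653] y [-0.
[... 3648 characters left out ...]
x [0.609 0.64 ] y [-0.075 -0.056] [106 103  95]
170 380 398 n 19 [ 0.6183 -0.0729  0.179 ] x [0.61  0.642] y [-0.081 -0.049] [105 105 101]
172 380 398 n 19 [ 0.6192 -0.0724  0.1748] x [0.61  0.644] y [-0.08  -0.051] [99 93 88]
174 381 397 n 17 [ 0.6194 -0.0745  0.1699] x [0.608 0.639] y [-0.08 -0.06] [104 101  95]
176 382 396 n 15 [ 0.6171 -0.0754  0.165 ] x [0.609 0.634] y [-0.079 -0.062] [98 97 92]
178 387 394 n 4 [ 0.6203 -0.0765  0.161 ] x [0.615 0.628] y [-0.081 -0.073] [101  97  92]
[ 0.63188953 -0.06035491  0.15630203] 0.003515667803708218 0.0 [-0.67093539  0.50331909  0.24477514] 0.0187 [-2.54857185e-01  2.36861275e-01  1.71937390e+00 -5.77115725e-06
  1.18538951e+00 -3.23838894e-01]
```

View pics/s2.png

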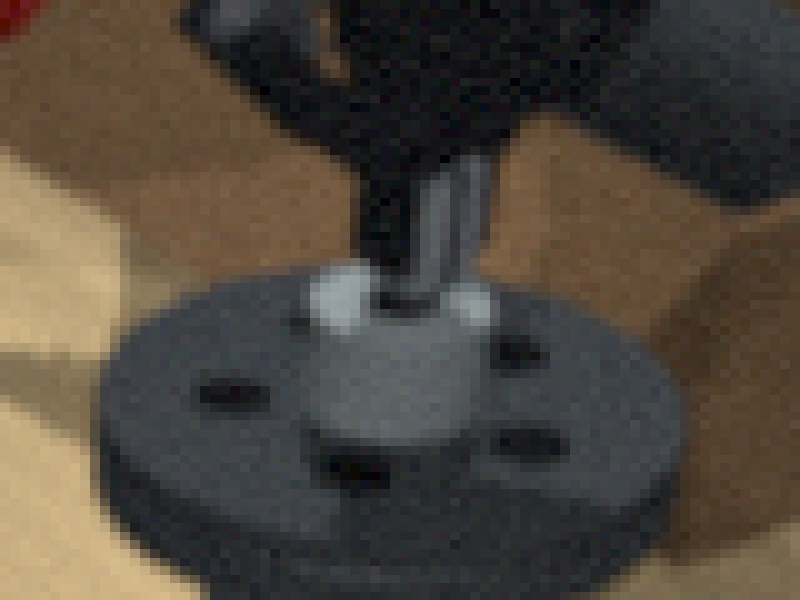

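The tips stop just above the hub top: tip near (420,290) and hub top at (400,300) in the crop. Real tip z is about 0.185, but the reported TCP is 0.156. I'll check with the wrist depth whether that's a tool-length or a pose bias.

```bash
cat >> h.py <<'E'
def fish(d,i):
    K=np.array(i["K"]); v,u=np.indices(d.shape); x=(u-K[0,2])/K[0,0]; y=(v-K[1,2])/K[1,1]; r=np.hypot(x,y)+1e-9
    t=np.tan(np.minimum(r,1.5))/r
    P=np.stack([x*t*d,y*t*d,d],-1); o=np.array(i["orientation"]); M=R.from_quat(o).as_matrix() if o.size==4 else o.reshape(3,3)
    W=P@M.T+np.array(i["origin"]); W[d<=0]=np.nan; return W
E
python3 - <<'E'
from h import *
s=ctrl.get_state(); p,d,i=snap("wrist"); W=fish(d,i); np.savez("w2.npz",p=p,W=W)
print(s["eef_pos"],i["origin"])
for r in range(190,340,6): print(r,[np.round(W[r,c],3).tolist() for c in (300,314,324)], p[r,314])
n=lambda c,R_,a,b:(np.hypot(W[...,0]-c[0],W[...,1]-c[1])<R_)&(W[...,2]>a)&(W[...,2]<b)
m=n((.63,-.06),.1,.1,.16); P=W[m]; print("disc",cv2.minEnclosingCircle(P[:,:2].astype(np.float32)),np.nanmedian(P[:,2]))
m=n((.518,-.293),.08,-.05,.05); print("trayz",np.nanmedian(W[m][:,2]),m.sum())
m=n((.498,-.099),.035,-.05,.06);P=W[m]; print("gear",P.mean(0),np.percentile(P[:,2],[5,50,95]),cv2.minEnclosingCircle(P[P[:,2]>.01][:,:2].astype(np.float32)))
E
```

```text
[ 0.63188953 -0.06035491  0.15630203] [0.62711135 0.02328217 0.33083144]
190 [[0.62, -0.032, 0.153], [0.628, -0.032, 0.153], [0.634, -0.032, 0.151]] [94 86 84]
196 [[0.62, -0.036, 0.152], [0.629, -0.036, 0.151], [0.635, -0.036, 0.152]] [92 87 81]
202 [[0.62, -0.04, 0.152], [0.629, -0.039, 0.154], [0.635, -0.039, 0.152]] [94 89 85]
208 [[0.621, -0.043, 0.156], [0.629, -0.04, 0.162], [0.635, -0.04, 0.16]] [119 117 110]
214 [[0.621, -0.042, 0.167], [0.629, -0.04, 0.171], [0.635, -0.04, 0.169]] [122 118 112]
220 [[0.622, -0.042, 0.175], [0.629, -0.04, 0.181], [0.635, -0.04, 0.178]] [118 117 110]
226 [[0.622, -0.043, 0.182], [0.629, -0.042, 0.182], [0.635, -0.042, 0.182]] [192 189 178]
232 [[0.622, -0.046, 0.182], [0.63, -0.046, 0.182], [0.635, -0.046, 0.181]] [192 189 179]
238 [[0.622, -0.05, 0.182], [0.63, -0.049, 0.183], [0.635, -0.049, 0.183]] [187 184 174]
244 [[0.622, -0.054, 0.182], [0.63, -0.053, 0.182], [0.635, -0.053, 0.181]] [49 45 44]
250 [[0.623, -0.058, 0.182], [0.63, -0.05, 0.195], [0.635, -0.049, 0.196]] [119 115 111]
256 [[0.623, -0.061, 0.182], [0.63, -0.049, 0.202], [0.
[... 745 characters left out ...]
25, -0.05, 0.242], [0.631, -0.055, 0.235], [0.635, -0.055, 0.235]] [38 34 35]
316 [[0.626, -0.049, 0.246], [0.631, -0.058, 0.235], [0.635, -0.059, 0.235]] [38 33 33]
322 [[0.626, -0.044, 0.255], [0.631, -0.061, 0.236], [0.635, -0.062, 0.235]] [34 32 31]
328 [[0.626, -0.044, 0.258], [0.631, -0.065, 0.235], [0.636, -0.065, 0.235]] [53 67 76]
334 [[0.626, -0.044, 0.261], [0.632, -0.068, 0.235], [0.636, -0.068, 0.235]] [ 97 137 160]
disc ((0.6310834288597107, -0.05960136651992798), 0.06534187495708466) 0.15202034992128735
trayz 0.004911501476943941 1716
gear [ 0.49899142 -0.09368741  0.01831042] [0.00121676 0.0187546  0.02920576] ((0.49781832098960876, -0.09912256896495819), 0.03488631173968315)
```

The wrist camera agrees with the other cameras (hub top 0.182, tray floor 0.005), so the arm pose is right. The real fingertips are at z≈0.192, about 35 mm short of the reported TCP along the tool. Lateral position is good. I'll open, go 3.6 cm deeper with that offset, and regrip.

```bash
python3 -m crank '[[0,0,0,0,0,0],[0,0,0,0,0,0],[0,0,0,0,0,0],[0,0,0,0,0,0],[0,0,0,0,0,0],[0,0,0,0,0,0]]' 1
python3 -m crank '[[0,0,1,0,0,0],[0,0,2,0,0,0],[0,0,2.8,0,0,0],[0,0,3.3,0,0,0],[0,0,3.5,0,0,0],[0,0,3.5,0,0,0]]'
python3 -m crank '[[0,0,0,0,0,0],[0,0,0,0,0,0],[0,0,0,0,0,0],[0,0,0,0,0,0],[0,0,0,0,0,0],[0,0,0,0,0,0]]' 0 80
python3 -m crank '[[0,0,0,0,0,0],[0,0,0,0,0,0]]'
```

```text
time: 4.3
eef_pos: [0.6319, -0.0603, 0.1563]
tcp_rot: [0.682, 0.731, 0.0, 0.0]
contact_force: [0.4, 0.3, 0.7]
opening: 0.992
finger_force: 0.0
time: 4.9
eef_pos: [0.6317, -0.0603, 0.1208]
tcp_rot: [0.682, 0.731, -0.0, -0.0]
contact_force: [0.5, -0.5, 0.6]
opening: 1.001
finger_force: 0.0
time: 5.5
eef_pos: [0.6309, -0.0606, 0.1223]
tcp_rot: [0.682, 0.731, -0.001, -0.001]
contact_force: [-5.6, -0.8, 5.4]
opening: 0.443
finger_force: 80.0
time: 5.7
eef_pos: [0.6309, -0.0605, 0.1223]
tcp_rot: [0.682, 0.731, -0.001, -0.001]
contact_force: [-5.2, -0.7, 5.5]
opening: 0.443
finger_force: 80.0
```

```bash
python3 -m crank '[[0,0,-0.5,0,0,0],[0,0,-1.5,0,0,0],[0,0,-3,0,0,0],[0,0,-5,0,0,0],[0,0,-7,0,0,0],[0,0,-8,0,0,0],[0,0,-8,0,0,0]]' - 100
python3 - <<'E'
from h import *
p,d,i=snap("top"); W=world(d,i); m=(np.hypot(W[...,0]-.63,W[...,1]+.06)<.1)&(W[...,2]>.215)&(W[...,2]<.24);P=W[m]
print(len(P)); 
if len(P)>50:
  c=P.mean(0);print(c,np.linalg.svd(P-c,full_matrices=False)[2][2])
p,d,i=snap("wrist"); W=fish(d,i); m=(np.hypot(W[...,0]-.63,W[...,1]+.06)<.08)&(W[...,2]>.20)&(W[...,2]<.245)&(W[...,1]>-.05);P=W[m];c=np.median(P,0)
print("wrist",c,len(P),np.linalg.svd(P-P.mean(0),full_matrices=False)[2][2])
p,d,i=snap("side"); W=world(d,i)
m=(np.hypot(W[...,0]-.63,W[...,1]+.06)<.04)&(W[...,2]>.11)&(W[...,2]<.135);P=W[m].astype(np.float32);print("mouth",len(P),cv2.minAreaRect(P[:,:2]),np.median(P[:,2]))
goal((.518,-.293,.2),np.radians(4))
E
```

```text
time: 6.4
eef_pos: [0.6333, -0.0606, 0.2041]
tcp_rot: [0.682, 0.731, 0.001, 0.002]
contact_force: [0.4, 1.4, -7.0]
opening: 0.437
finger_force: 101.0
0
wrist [ 0.63167319 -0.0250831   0.2320392 ] 19985 [0.01342387 0.07932983 0.99675803]Traceback (most recent call last):
  File "<stdin>", line 9, in <module>
cv2.error: OpenCV(4.12.0) /io/opencv/modules/imgproc/src/convhull.cpp:143: error: (-215:Assertion failed) total >= 0 && (depth == CV_32F || depth == CV_32S) in function 'convexHull'
```

```bash
python3 -m crank '[[-1,-0.6,0,0,0,0],[-3.5,-2,0,0,0,0],[-7,-4,0,0,0,0],[-10.5,-6,0,0,0,0],[-14,-8,0,0,0,0],[-17.5,-10.2,0,0,0,0],[-20.5,-12,0,0,0,0],[-22,-12.9,0,0,0,0],[-22.4,-13.1,0,0,0,0],[-22.4,-13.1,0,0,0,0]]'
python3 - <<'E'
from h import *
p,d,i=snap("side"); W=world(d,i); q,d2,i2=snap("top"); W2=world(d2,i2)
np.savez("t3.npz",p=q,W=W2);np.savez("s3.npz",p=p,W=W)
for w in (W2,W):
    m=(np.hypot(w[...,0]-.63,w[...,1]+.06)<.045)&(w[...,2]>.115)&(w[...,2]<.14);P=w[m].astype(np.float32);print("mouth",len(P))
    if len(P)>20: print(cv2.minAreaRect(P[:,:2]),np.median(P[:,2]))
m=(np.hypot(W[...,0]-.52,W[...,1]+.29)<.09)&(W[...,2]>.17)&(W[...,2]<.25);P=W[m];print(len(P),P.mean(0))
w3,d3,i3=snap("wrist")
W=fish(d3,i3);m=(np.hypot(W[...,0]-.518,W[...,1]+.293)<.1)&(W[...,2]>.22)&(W[...,2]<.245);P=W[m];c=np.median(P,0);P=P[abs(P[:,2]-c[2])<.006];print(len(P),P.mean(0),np.linalg.svd(P-P.mean(0),full_matrices=False)[2][2],cv2.minEnclosingCircle(P[:,:2].astype(np.float32)))
cv2.imwrite("pics/m3.png",np.hstack([cv2.resize(w3,None,fx=.62,fy=.62),cv2.resize(p[100:350,200:500],(298,248))]))
goal((.518,-.293,.2),np.radians(4))
E
```

```text
time: 7.55
eef_pos: [0.5162, -0.293, 0.2007]
tcp_rot: [0.683, 0.731, 0.0, -0.001]
contact_force: [-0.3, -0.1, -6.7]
opening: 0.438
finger_force: 101.3
mouth 208Traceback (most recent call last):
  File "<stdin>", line 6, in <module>
cv2.error: OpenCV(4.12.0) /io/opencv/modules/imgproc/src/convhull.cpp:143: error: (-215:Assertion failed) total >= 0 && (depth == CV_32F || depth == CV_32S) in function 'convexHull'
```

Run:
```python
from h import *
A=lambda P:np.ascontiguousarray(P[:,:2],dtype=np.float32)
T=np.load("t3.npz");S=np.load("s3.npz")
for w in (T["W"],S["W"]):
    m=(np.hypot(w[...,0]-.63,w[...,1]+.06)<.045)&(w[...,2]>.115)&(w[...,2]<.14);P=w[m]
    print("mouth",len(P),cv2.minAreaRect(A(P)),np.median(P[:,2]))
w3,d3,i3=snap("wrist")
W=fish(d3,i3);m=(np.hypot(W[...,0]-.518,W[...,1]+.293)<.1)&(W[...,2]>.22)&(W[...,2]<.245);P=W[m];c=np.median(P,0);P=P[abs(P[:,2]-c[2])<.006];print(len(P),P.mean(0),np.linalg.svd(P-P.mean(0),full_matrices=False)[2][2],cv2.minEnclosingCircle(A(P)))
cv2.imwrite("pics/m3.png",np.hstack([cv2.resize(w3,None,fx=.62,fy=.62),cv2.resize(S["p"][100:350,200:500],(298,248))]))
goal((.518,-.293,.2),np.radians(4))
```

```text
mouth 208 ((0.6250985264778137, -0.05476640909910202), (0.044791482388973236, 0.04365069046616554), 4.373635292053223) 0.1253889759311564
mouth 168 ((0.6217676401138306, -0.05519614368677139), (0.046607062220573425, 0.046659938991069794), 6.33048152923584) 0.12267468695713707
26141 [ 0.51589246 -0.27032235  0.23083997] [ 1.83637066e-02 -4.59086954e-04  9.99831268e-01] ((0.5175176858901978, -0.29115718603134155), 0.0653175488114357)
row [-0.15  0.08  0.1 ] [-0.    -0.001  0.001]
```

View pics/m3.png

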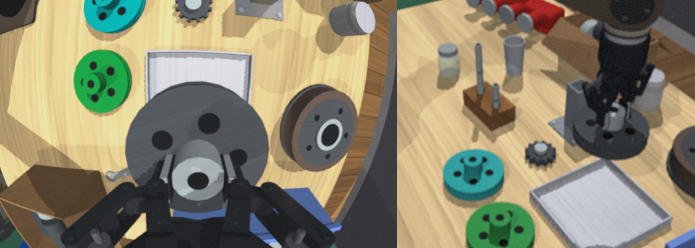

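The pulley is held flat and centred over the tray: (197,180) in the wrist half. Its underside is at 0.205, so it has to go down 20 cm.

```bash
python3 -m crank '[[0,0,2,0,0,0],[0,0,5,0,0,0],[0,0,9,0,0,0],[0,0,13,0,0,0],[0,0,16,0,0,0],[0,0,18,0,0,0],[0,0,18.8,0,0,0],[0,0,19.3,0,0,0],[0,0,19.3,0,0,0],[0,0,19.3,0,0,0]]'
python3 -m crank '[[0,0,0.2,0,0,0],[0,0,0.4,0,0,0],[0,0,0.6,0,0,0],[0,0,0.7,0,0,0],[0,0,0.7,0,0,0],[0,0,0.7,0,0,0]]'
```

```text
time: 8.7
eef_pos: [0.518, -0.2935, 0.01]
tcp_rot: [0.682, 0.731, 0.0, 0.002]
contact_force: [-0.5, -0.9, -6.2]
opening: 0.441
finger_force: 101.4
time: 9.3
eef_pos: [0.5168, -0.2931, 0.0023]
tcp_rot: [0.682, 0.731, -0.0, 0.0]
contact_force: [-2.6, 1.9, 1.7]
opening: 0.44
finger_force: 101.9
```

```bash
python3 -m crank '[[0,0,0.05,0,0,0],[0,0,0.05,0,0,0],[0,0,0.05,0,0,0]]' - 30
python3 -m crank '[[0,0,0,0,0,0],[0,0,0,0,0,0],[0,0,0,0,0,0],[0,0,0,0,0,0],[0,0,0,0,0,0]]' 1
python3 -m crank '[[0,0,-3,0,0,0],[0,0,-7,0,0,0],[0,0,-12,0,0,0],[0,0,-17,0,0,0],[0,0,-21,0,0,0],[0,0,-21,0,0,0]]'
python3 - <<'E'
from h import *
A=lambda P:np.ascontiguousarray(P[:,:2],dtype=np.float32)
w,d,i=snap("wrist");W=fish(d,i)
m=(np.hypot(W[...,0]-.518,W[...,1]+.293)<.09)&(W[...,2]>.026)&(W[...,2]<.036);P=W[m]
print("pulley",len(P),P.mean(0),np.linalg.svd(P-P.mean(0),full_matrices=False)[2][2],cv2.minEnclosingCircle(A(P)))
for n in("top","side"):
    p,d,i=snap(n);W=world(d,i)
    for z in((.15,.165),(.165,.178),(.085,.105),(.105,.14)):
        m=(np.hypot(W[...,0]-.462,W[...,1]-.133)<.03)&(W[...,2]>z[0])&(W[...,2]<z[1]);P=W[m];print(n,z,len(P),P.mean(0) if len(P) else 0)
    m=(np.hypot(W[...,0]-.462,W[...,1]-.133)<.03)&(W[...,2]>.178)&(W[...,2]<.19);P=W[m];print(n,"top",len(P),cv2.minEnclosingCircle(A(P)))
    m=(np.hypot(W[...,0]-.625,W[...,1]+.055)<.05)&(W[...,2]>.118)&(W[...,2]<.132);P=W[m];print(n,"mouth",len(P),cv2.minAreaRect(A(P)))
goal((.4615,.1325,.3),np.radians(97-90));goal((.4615,.1325,.3),np.radians(97))
E
```

```text
time: 9.6
eef_pos: [0.5168, -0.2932, 0.0022]
tcp_rot: [0.682, 0.731, -0.0, 0.0]
contact_force: [-5.4, 1.6, 3.7]
opening: 0.441
finger_force: 102.4
time: 10.1
eef_pos: [0.5169, -0.293, 0.0009]
tcp_rot: [0.682, 0.731, 0.0, 0.0]
contact_force: [0.0, 0.7, 0.3]
opening: 0.999
finger_force: 0.0
time: 10.7
eef_pos: [0.5201, -0.2955, 0.2198]
tcp_rot: [0.682, 0.731, 0.001, 0.008]
contact_force: [0.5, -0.3, 0.5]
opening: 0.999
finger_force: 0.0
pulley 7610 [ 0.51751059 -0.28929308  0.03104011] [ 0.00175402 -0.00119399 -0.99999775] ((0.5178513526916504, -0.29261577129364014), 0.06546320766210556)
top (0.15, 0.165) 12 [0.45823084 0.1300307  0.15736561]
top (0.165, 0.178) 10 [0.45955096 0.13118942 0.17036693]
top (0.085, 0.105) 12 [0.45845119 0.12966131 0.09446048]
top (0.105, 0.14) 27 [0.45823455 0.13038707 0.12210757]
top top 52 ((0.4619958698749542, 0.13447101414203644), 0.007808719761669636)
top mouth 190 ((0.6254469752311707, -0.05471014231443405), (0.045213740319013596, 0.043981924653053284), 4.625607967376709)
side (0.15, 0.165) 33 [0.45783995 0.12815522 0.15714541]
side (0.165, 0.178) 34 [0.45714651 0.12905189 0.171607  ]
side (0.085, 0.105) 45 [0.45807235 0.12877805 0.09477923]
side (0.105, 0.14) 83 [0.45744007 0.12853553 0.12260413]
side top 24 ((0.45799538493156433, 0.13333134353160858), 0.009841169230639935)
side mouth 93 ((0.6101385354995728, -0.045637097209692), (0.05681885406374931, 0.027063552290201187), 49.86661911010742)
row [42.79 -2.54 -8.96] [-0.001 -0.001 -0.053]
row [42.79 -2.54 -8.96] [-1.000e-03 -0.000e+00  1.518e+00]
```

The pulley lies flat on the tray floor, underside at about 0.005 and centred. Next is the long shaft at (0.461, 0.1335).

```bash
python3 -m crank '[[3,-0.2,-4,0,0,0],[8,-0.5,-4,0,0,0],[13,-0.8,-4,0,0,0],[18,-1,-4,0,0,0],[23,-1.4,-4,0,0,0],[28,-1.7,-4,0,0,0],[33,-2,-4,0,0,0],[38,-2.3,-4,0,0,0],[41.5,-2.5,-4,0,0,0],[42.8,-2.5,-4,0,0,0]]'
python3 -m crank '[[0,0,0,0,0,0],[0,0,0,0,0,0]]'
python3 - <<'E'
from h import *
w,d,i=snap("wrist");W=fish(d,i)
m=(np.hypot(W[...,0]-.461,W[...,1]-.133)<.02)&(W[...,2]>.176)&(W[...,2]<.19);P=W[m]
print(len(P),cv2.minEnclosingCircle(np.ascontiguousarray(P[:,:2],dtype=np.float32)),np.median(P[:,2]))
m=(np.hypot(W[...,0]-.625,W[...,1]+.055)<.05)&(W[...,2]>.12)&(W[...,2]<.13);P=W[m];print("mouth",len(P),cv2.minAreaRect(np.ascontiguousarray(P[:,:2],dtype=np.float32)))
goal((.461,.1335,.108),np.radians(4))
E
```

```text
time: 11.85
eef_pos: [0.4602, 0.1351, 0.2482]
tcp_rot: [0.681, 0.732, -0.002, -0.002]
contact_force: [0.5, 0.2, 0.1]
opening: 1.004
finger_force: 0.0
time: 12.05
eef_pos: [0.462, 0.1315, 0.2496]
tcp_rot: [0.682, 0.731, -0.001, -0.0]
contact_force: [0.1, 0.1, 0.6]
opening: 1.002
finger_force: 0.0
287 ((0.46154776215553284, 0.13296057283878326), 0.008156070485711098) 0.1810783362863517
mouth 20 ((0.603678286075592, -0.06706184893846512), (0.01693238876760006, 0.0024512449745088816), 85.84819793701172)
row [ 0.25 -0.08 14.19] [-0.002  0.001 -0.002]
```

```bash
python3 -m crank '[[0.2,0,3,0,0,0],[0.2,0,7,0,0,0],[0.2,0,10,0,0,0],[0.2,0,12,0,0,0],[0.2,0,13.5,0,0,0],[0.2,0,14.2,0,0,0],[0.2,0,14.2,0,0,0],[0.2,0,14.2,0,0,0]]'
python3 -m crank '[[0,0,0,0,0,0],[0,0,0,0,0,0],[0,0,0,0,0,0],[0,0,0,0,0,0],[0,0,0,0,0,0],[0,0,0,0,0,0],[0,0,0,0,0,0],[0,0,0,0,0,0]]' 0 60
python3 -m crank '[[0,0,-1,0,0,0],[0,0,-4,0,0,0],[0,0,-8,0,0,0],[0,0,-12,0,0,0],[0,0,-15,0,0,0],[0,0,-17,0,0,0],[0,0,-17,0,0,0],[0,0,-17,0,0,0]]'
```

```text
time: 12.9
eef_pos: [0.4629, 0.1337, 0.1096]
tcp_rot: [0.683, 0.731, 0.0, 0.0]
contact_force: [0.0, -0.8, 0.3]
opening: 0.998
finger_force: 0.0
time: 13.7
eef_pos: [0.4618, 0.1345, 0.1091]
tcp_rot: [0.682, 0.731, -0.0, -0.0]
contact_force: [-1.9, -0.1, 4.7]
opening: 0.175
finger_force: 58.5
time: 14.5
eef_pos: [0.4618, 0.1344, 0.2779]
tcp_rot: [0.682, 0.731, -0.0, -0.0]
contact_force: [0.2, 0.4, -3.2]
opening: 0.171
finger_force: 59.0
```

```bash
python3 -m crank '[[-1,0.8,0,0,0,0],[-4,3,0,0,0,0],[-8,6,0,0,0,0],[-12,9,0,0,0,0],[-16,12,0,0,0,0],[-18.5,13.8,0,0,0,0],[-19.8,14.7,0,0,0,0],[-20,14.9,0,0,0,0],[-20,14.9,0,0,0,0],[-20,14.9,0,0,0,0]]'
python3 - <<'E'
from h import *
A=lambda P:np.ascontiguousarray(P[:,:2],dtype=np.float32)
print(ctrl.get_state()["eef_pos"])
p,d,i=snap("side");W=world(d,i)
for z in np.arange(.14,.32,.02):
    m=(np.hypot(W[...,0]-.625,W[...,1]+.055)<.05)&(W[...,2]>z)&(W[...,2]<z+.02);P=W[m]
    print(round(z,2),len(P),P.mean(0) if len(P) else 0, P[:,2].min() if len(P) else 0)
p,d,i=snap("wrist");W=fish(d,i)
for z in(.16,.2,.24):
    m=(np.hypot(W[...,0]-.625,W[...,1]+.055)<.04)&(W[...,2]>z)&(W[...,2]<z+.04);P=W[m];print("w",z,len(P),P.mean(0) if len(P) else 0)
p,d,i=snap("side");cv2.imwrite("pics/s4.png",cv2.resize(p[60:260,280:480],(600,600)))
E
```

```text
time: 15.5
eef_pos: [0.6238, -0.0536, 0.2785]
tcp_rot: [0.682, 0.732, -0.0, -0.001]
contact_force: [0.5, 0.4, -2.8]
opening: 0.174
finger_force: 58.9
[ 0.62377247 -0.05360171  0.27850582]
0.14 0 0 0
0.16 1 [ 0.616496   -0.05292866  0.17992327] 0.1799232721011309
0.18 55 [ 0.6192636  -0.0590037   0.19066333] 0.1801629952833026
0.2 58 [ 0.61927525 -0.05867509  0.21010026] 0.20035564987871524
0.22 60 [ 0.61959105 -0.05858976  0.23023927] 0.22067395797134548
0.24 60 [ 0.61939657 -0.05832498  0.25009155] 0.2400289948917148
0.26 64 [ 0.61960011 -0.0589159   0.26991615] 0.26000138665080663
0.28 67 [ 0.61976586 -0.05877846  0.28972618] 0.28010200516775163
0.3 93 [ 0.61949847 -0.06008509  0.31194038] 0.30007888742765004
w 0.16 101 [ 0.62431727 -0.04875797  0.19107343]
w 0.2 299 [ 0.62453704 -0.04860011  0.22178494]
w 0.24 494 [ 0.62432783 -0.04852023  0.26193857]
```

View pics/s4.png

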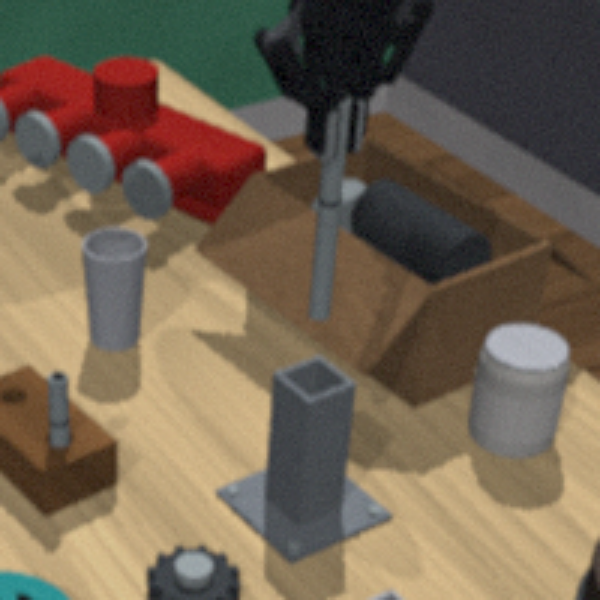

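The shaft hangs vertical at (322,315), directly over the open holder mouth at (313,380). Its lower end is at z≈0.179, so it needs 17.4 cm down.

```bash
python3 -m crank '[[0,0,2,0,0,0],[0,0,5,0,0,0],[0,0,7,0,0,0],[0,0,9,0,0,0],[0,0,11,0,0,0],[0,0,13,0,0,0],[0,0,15,0,0,0],[0,0,16.3,0,0,0],[0,0,16.8,0,0,0],[0,0,16.8,0,0,0]]'
python3 -m crank '[[0,0,0.2,0,0,0],[0,0,0.4,0,0,0],[0,0,0.6,0,0,0],[0,0,0.6,0,0,0],[0,0,0.6,0,0,0]]'
```

```text
time: 16.65
eef_pos: [0.6242, -0.0545, 0.1105]
tcp_rot: [0.682, 0.731, -0.0, -0.0]
contact_force: [-0.3, -0.6, -1.8]
opening: 0.17
finger_force: 59.0
time: 17.15
eef_pos: [0.6246, -0.0549, 0.105]
tcp_rot: [0.682, 0.731, 0.0, 0.0]
contact_force: [-0.3, 0.3, -2.2]
opening: 0.171
finger_force: 59.0
```

```bash
python3 -m crank '[[0,0,0.1,0,0,0],[0,0,0.2,0,0,0],[0,0,0.3,0,0,0],[0,0,0.3,0,0,0]]'
```

```text
time: 17.55
eef_pos: [0.625, -0.055, 0.1032]
tcp_rot: [0.682, 0.731, 0.0, 0.0]
contact_force: [-1.1, 0.8, 3.2]
opening: 0.169
finger_force: 59.8
```

It has touched the floor (force changed sign). I'll release, retreat upward and check.

```bash
python3 -m crank '[[0,0,0,0,0,0],[0,0,0,0,0,0],[0,0,0,0,0,0],[0,0,0,0,0,0],[0,0,0,0,0,0],[0,0,0,0,0,0]]' 1
python3 -m crank '[[0,0,-2,0,0,0],[0,0,-5,0,0,0],[0,0,-9,0,0,0],[0,0,-13,0,0,0],[0,0,-17,0,0,0],[0,0,-17,0,0,0],[0,0,-17,0,0,0],[0,0,-17,0,0,0],[0,0,-17,0,0,0]]'
python3 - <<'E'
from h import *
A=lambda P:np.ascontiguousarray(P[:,:2],dtype=np.float32)
p,d,i=snap("side");W=world(d,i);cv2.imwrite("pics/s5.png",cv2.resize(p[120:380,220:500],(640,594)))
for z in((.13,.15),(.15,.168),(.168,.19),(.19,.21)):
    m=(np.hypot(W[...,0]-.625,W[...,1]+.055)<.05)&(W[...,2]>z[0])&(W[...,2]<z[1]);P=W[m];print(z,len(P),P.mean(0) if len(P) else 0,P[:,2].max() if len(P) else 0)
s=ctrl.get_state();print(s["time"],s["contact_force"],s["finger_force"])
E
```

```text
time: 18.15
eef_pos: [0.6245, -0.0549, 0.1018]
tcp_rot: [0.682, 0.731, 0.0, 0.0]
contact_force: [-0.4, 0.3, 0.0]
opening: 1.0
finger_force: 0.0
time: 19.05
eef_pos: [0.6235, -0.0546, 0.2693]
tcp_rot: [0.682, 0.731, -0.001, -0.002]
contact_force: [-0.7, 0.4, -0.8]
opening: 1.005
finger_force: 0.0
(0.13, 0.15) 55 [ 0.62013402 -0.05972189  0.14041752] 0.14981574933947306
(0.15, 0.168) 45 [ 0.62097029 -0.06060411  0.1594282 ] 0.16770673181194173
(0.168, 0.19) 40 [ 0.62191094 -0.05739682  0.17310674] 0.17623573751210497
(0.19, 0.21) 0 0 0
19.1 [0.29345121 1.52544215 0.37553853] 0.0
```

View pics/s5.png

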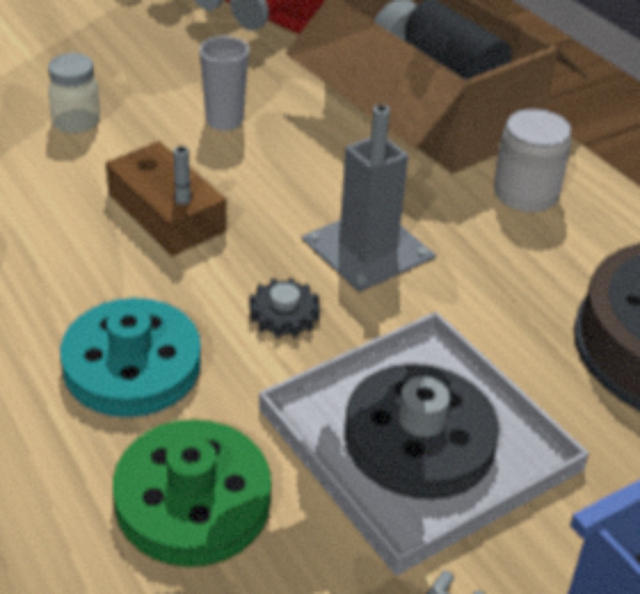

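The shaft stands in the holder at (378,130) with its top at 0.175, so it is on the floor. The pulley is flat in the tray at (422,425). The bystanders and the short shaft haven't moved.

```bash
python3 -c "
from plant import ctrl
print(ctrl.sign_off())"
```

```text
the job is handed in; nothing more can be done
None
```

The job is handed in at about 19 s of the 58 s limit: the pulley lies flat in the tray and the long shaft stands at the bottom of the holder, with the short shaft and bystanders left in place; the first grip on the hub missed because the fingertips sit about 35 mm short of the reported TCP, which I then allowed for, and sign-off returned no verdict.

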